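# Two-angle check of a tilt sensor, then close its housing

### The arm

A 7-joint arm with a two-finger parallel gripper is mounted at the origin on a cart in front of the work surface, level with it; the furniture and walls round the work are solid. World frame = base frame: x ahead of the robot, y to its left, z up, the work surface at z = 0. Lengths are in m, angles in rad, forces in N, time in s.
With the tool pointing down it reaches from about 0.425 to 0.95 m from the base axis. Payload 4.7 kg.
Tool frame: the origin (TCP) lies at the very end of the fingers, on their centre line; the grasp point (between the pads) lies 19 mm behind it; z points along the fingers, y is the line along which they close (so a half turn about z gives the same grasp; the last joint's range is limited). The gripper opens to 87 mm and grips with 3 to 60 N. Pads are 19 mm wide; open, the fingers measure 117 mm over their backs; the gripper's body (75 mm by 190 mm) begins 51 mm behind the grasp point.
Start: joints at [-1.279, 0.469, -0.049, 1.532, 0.024, 1.141, -0.082], TCP at [0.213, 0.641, 0.202] pointing down, gripper open.
Joint ranges: [-2.59, 2.59], [-0.33, 1.99], [-1.39, 1.29], [0.1, 2.45], [-1.04, 4.18], [0.21, 1.99], [-2.66, 2.66]. Speed limits (rad/s): [2.57, 2.57, 3.14, 3.14, 3.14, 3.14, 3.14].

### API

Orientations are given as a unit quaternion [w, x, y, z].
In Python, from cell import move_ptp, move_straight, goto_joints, command_gripper, pause, ik, grab_frame, PlanningError, job_done, current_t, current_joint_positions, current_dq, current_joint_torque, current_ee_pos, current_eef_rot, current_contact_force, current_wrist_torque, current_finger_gap, current_grip_force gives the robot as it stands. Calls block until the motion is done:
- move_ptp(position, orientation): joint-space move of the TCP to a pose.
- move_straight(position, ori=None, feed=0.15, force_limit=None): straight line of the TCP; ori=None keeps the orientation; feed is the mean speed in m/s. With force_limit (N) it stops when the force on the tool has changed by that much, and returns True; else False.
- goto_joints(angles): joint-space move.
- command_gripper(opening): finger opening in m; the grip force is fixed at half the most; returns when the fingers have stopped.
- pause(seconds).
- ik(position, orientation): joint angles nearest the present ones, or None.
- grab_frame(name): name is "scene" or "top" or "wrist"; returns a dict with "pixels" (480x640x3 uint8, blue, green, red), "depth" (480x640 float32, m along the optical axis (not along the pixel's ray), 0 where there is no reading), "camera_matrix" (3x3 intrinsics, pixels), "eye" and "orientation" of the camera in the world; the wrist camera has in their place "mount" (4x4, takes a point from camera to tool coordinates, whose origin is the TCP and whose axes are the flange's). Camera axes: x right, y down, z forward; pixel columns grow to the right and rows downward; lengths in m; the calibration is good to about 2 mm. A picture is of the moment at which its call begins: read the wrist's pose just before it.
A pose or a line that the arm cannot do raises PlanningError and nothing moves.
- job_done(): hands the job in; it is judged then, once.
Readings, each from a call of its own:
- current_t(): time.
- current_joint_positions(): joint angles.
- current_dq(): joint speeds.
- current_joint_torque(): joint torques, N m.
- current_ee_pos(): TCP position.
- current_eef_rot(): TCP orientation.
- current_contact_force(): force on the tool from outside, world axes, zero at the start.
- current_wrist_torque(): the same for the moment, N m.
- current_finger_gap(): finger opening in m.
- current_grip_force(): force on a finger pad.
Only numpy, scipy, OpenCV 4.12 (cv2) and the standard library are available. Lean on these libraries where they do the work, as an engineer would, in place of code of your own. Each camera call takes 0.05 s, during which the arm holds its last target. There are 200 camera calls.

### The job

Check the tilt sensor at its two angles: take the open grey sensor housing off the stone plate and lay it flat on the slope of the steel sine table, lengthwise with its lower end against the end stop, keeping it still there for two seconds, then put it back level on the stone plate. Once it stands there, press the loose blue cover onto it until it is down flush on the rim all round. Be gentle with the housing (no dropping or knocking it) and do not disturb the tape measure, oil bottle or red screwdriver.

Things in the scene. Friction and masses are not known exactly. Their poses are not given: they have to be found in the camera images.
- housing: Open grey plastic housing, green circuit board inside, 84 (x) x 56 (y) x 42 (z) mm, walls 4 mm, about 0.25 kg, loose, on the stone plate. Origin: centre of the underside; z up out of the mouth, x along its length (either end may be the lower). Pinch it across its 56 mm width, outside the walls. Sprung catches under the rim of the long walls resist the cover with about 10 N in all.
- cover: Loose blue cover, right way up on the bench. Origin: centre of its underside. Upwards: plug 8 mm high (73 x 44 mm, lowest 3 mm 69 x 41), flange 86 (x) x 58 (y) x 4 mm, grip rib 44 (x) x 12 (y) mm from z = 12 to 32. Plug fits the housing's 76 x 48 mm mouth either way round. Laid on loosely it stands 4 mm high on the catches; home, its origin is 34 mm above the housing's.
- sine_table: Steel sine table, fixed to the bench: base 150 x 90 x 14 mm, a sloping top plate on rollers and a stack of gauge blocks, 95 mm high. Origin: centre of the base's underside. The slope is 110 mm long, 84 mm wide, and rises at 35 degrees towards the table's +x.
- slope_seat (a point): Point on the slope that lies under the centre of the housing's underside when the housing's lower end is against the end stop. z: outward normal of the slope; x: straight up the slope; y: across it. The end stop is a bar across the slope, standing 12 mm above it, its face 42 mm from this point towards -x.
- level_plate: Level, pale stone reference plate, 160 (x) x 120 (y) mm, fixed to the bench; its top is 15 mm above the origin, which is the centre of its underside on the bench.
- tape_measure: Blue and yellow tape measure, 47 x 104 x 62 mm, standing; leave alone. Origin: centre of the underside.
- oil_bottle: Amber oil bottle with black nozzle, 44 mm across, 162 mm high, standing; leave alone. Origin: centre of the underside.
- screwdriver_b: Red-handled screwdriver, 160 x 25 x 25 mm, lying; leave alone. Origin: centre of the underside.
There are look-alikes about, which are no part of the job. There is more than one size of the cover; the one meant has the size given above.

How it is judged:
On the way, in this order (a step that is already met when the one before it is completed fails the run):
1. the housing lies still and flat on the 35 degree slope, in contact, lengthwise, its lower end at the end stop (z of housing in the frame of slope_seat between -0.004 and 0.004 m and x of housing in the frame of slope_seat between -0.005 and 0.005 m and y of housing in the frame of slope_seat between -0.014 and 0.014 m and angle between the z axis of housing and the z axis of slope_seat, either way round below 0.06 rad and angle between the x axis of housing and the x axis of slope_seat, either way round below 0.1 rad and angle between housing's own z axis and vertical below 0.8 rad and linear speed of housing below 0.02 m/s and contact force between housing and sine_table above 0.3 N), for 1.5 s.
2. the housing stands level and still on the stone plate (z of housing in the frame of level_plate between 0.012 and 0.0175 m and x of housing in the frame of level_plate between -0.055 and 0.055 m and y of housing in the frame of level_plate between -0.035 and 0.035 m and angle between housing's own z axis and vertical below 0.03 rad and linear speed of housing below 0.02 m/s), for 0.2 s.
3. the cover is pressed home in the housing on the plate (all of step 2 and z of cover in the frame of housing between 0.031 and 0.0358 m and horizontal distance between cover and housing below 0.004 m and angle between the z axis of cover and the z axis of housing, either way round below 0.03 rad and angle between cover's own z axis and vertical below 0.2 rad and angle between the x axis of cover and the x axis of housing, either way round below 0.08 rad), for 0.2 s.
At the end, for the whole second after the job is handed in: The housing stands level (1.7 degrees) and at rest on the stone plate, its centre within 55 mm (plate x) and 35 mm (plate y) of the plate's; the cover is at rest in its mouth, pressed home to within 1.8 mm, centred within 4 mm, parallel to the rim within 1.7 degrees (all of step 3 and linear speed of cover below 0.02 m/s); the robot touches nothing.
It fails at once if the tape measure, oil bottle or screwdriver is moved more than 25 mm, or the bottle tipped (distance of any of tape_measure, oil_bottle, screwdriver_b from where it was at the start of the episode above 0.025 m or angle between oil_bottle's own z axis and vertical above 0.5 rad).
It fails at once if the housing is tipped more than 57 degrees (angle between housing's own z axis and vertical above 1 rad).
It fails at once if the housing is struck on the table or plate (over 250 N) (contact force between housing and sine_table above 250 N or contact force between housing and level_plate above 250 N).
It fails at once if the housing is dropped (falls faster than 0.5 m/s, about 13 mm, while the fingers do not hold it) (linear speed of housing above 0.5 m/s and contact force between the fingers and housing below 0.1 N).
It also fails if it takes over 64 s, if anything falls off the work surface, if the arm or the gripper's body presses on something with over 40 N, if the wrist force passes 120 N, or if a joint passes its speed limit or range.

## Working session

There is one attempt and no reset: what is moved stays moved. The work goes in short steps, each a Python script; the robot and the scene stay as the last script left them, time stands still between calls to the robot, and variables do not carry over. Pictures are saved under pics/ and viewed, at most 10 in all, crops included, and the job is handed in when it is done.

```bash
mkdir -p pics; ls; cat > h.py <<'E'
import numpy as np, cv2
from cell import *
from scipy.spatial.transform import Rotation as R
def Rq(q): return R.from_quat([q[1],q[2],q[3],q[0]]).as_matrix()
def qR(M):
    x,y,z,w=R.from_matrix(M).as_quat(); return [w,x,y,z]
def cloud(f,Rw=None,tw=None):
    K=np.array(f["camera_matrix"]);d=f["depth"]
    v,u=np.mgrid[0:480,0:640]
    P=np.stack([(u-K[0,2])/K[0,0]*d,(v-K[1,2])/K[1,1]*d,d],-1)
    if Rw is None:
        o=np.array(f["orientation"]); Rw=Rq(o) if o.size==4 else o; tw=np.array(f["eye"])
    return P@Rw.T+tw
E
python3 - <<'E'
from h import *
for n in("scene","top"):
    f=grab_frame(n);cv2.imwrite(f"pics/{n}.png",f["pixels"]);np.savez(f"{n}.npz",**f);print(n,f["eye"],f["orientation"],f["camera_matrix"])
print(current_t(),current_ee_pos(),current_eef_rot())
E
```

```text
pics
scene [ 0.0575373  -0.61811166  0.49725688] [-0.49775788  0.80654103 -0.27640747  0.15914634] [[447.82876463   0.         318.48391072]
 [  0.         447.82876463 240.7131575 ]
 [  0.           0.           1.        ]]
top [0.44135049 0.04261597 0.97577764] [ 0.03623979 -0.70294056  0.70934636 -0.03726918] [[466.55729329   0.         312.43347054]
 [  0.         466.55729329 235.47320762]
 [  0.           0.           1.        ]]
0.1 [0.21260649 0.64002486 0.20071221] [-1.16793354e-04  1.59673149e-01  9.87169547e-01 -8.69947970e-04]
```

View pics/top.png

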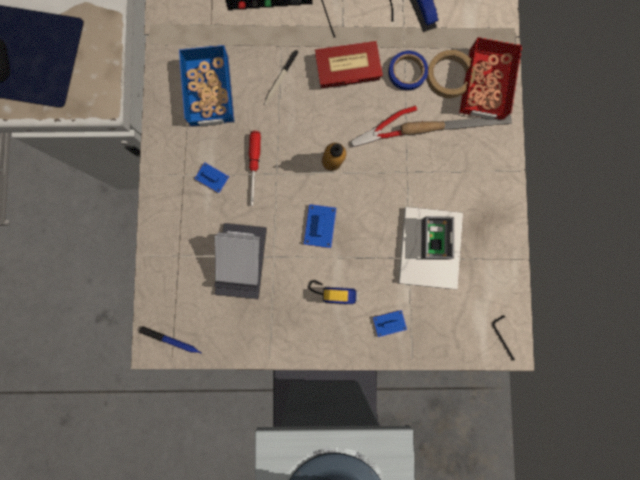

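View pics/scene.png

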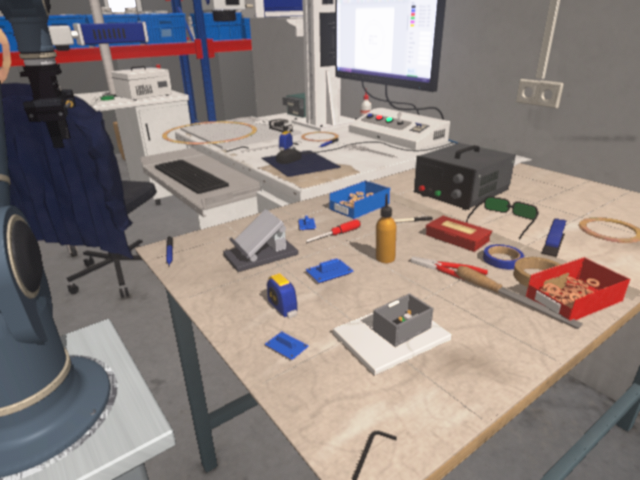

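The top view shows the housing at (437,238) on the plate (431,248), the sine table at (240,261), the large cover at (320,226), and two small look-alike covers at (212,178) and (390,323). The tape measure is at (338,295), the bottle at (334,156) and the screwdriver at (254,165). Next I'll measure these from depth.

```bash
cat > m.py <<'E'
from h import *
f=dict(np.load("top.npz"));C=cloud(f);im=f["pixels"];hsv=cv2.cvtColor(im,cv2.COLOR_BGR2HSV)
def rect(mask,n):
    p=C[mask][:,:2].astype(np.float32)*1000
    r=cv2.minAreaRect(p);print(n,len(p),"c",np.round(r[0],1),"size",np.round(r[1],1),"ang",round(r[2],1))
V,U=np.mgrid[0:480,0:640]
def box(u0,u1,v0,v1): return (U>=u0)&(U<u1)&(V>=v0)&(V<v1)
ok=f["depth"]>0
print("bench z",np.median(C[box(340,380,200,280)][:,2]))
blue=(hsv[...,0]>95)&(hsv[...,0]<125)&(hsv[...,1]>130)
for n,b in(("cover",box(295,345,200,252)),("small1",box(190,232,160,196)),("small2",box(368,412,306,340))):
    rect(blue&b&ok,n); m=blue&b&ok; print(np.round(np.percentile(C[m][:,2],[5,25,50,75,95,99])*1000,1))
z=C[...,2]
hb=box(405,475,205,275)
rect(hb&(z>.048)&(z<.07),"housing rim"); print(np.median(z[hb&(z>.05)&(z<.065)]))
pb=box(395,470,200,295); rect(pb&(z>.009)&(z<.02)&(hsv[...,1]<60),"plate")
tb=box(205,275,215,305)
rect(tb&(z>.010)&(z<.018),"base");
m=tb&(z>.03)&(z<.1)
P=C[m];rect(m,"slope all")
print("table z by row",[(v,np.round(np.median(C[v,225:258],0)*1000)) for v in range(222,304,5)])
# other obstacles
for n,b in(("tape",box(305,360,280,306)),("bottle",box(320,350,140,175)),("driver",box(245,265,125,210))):
    mm=b&(z>.008);print(n,np.round(C[mm].min(0),3),np.round(C[mm].max(0),3))
E
python3 m.py; python3 -c "
import cv2
im=cv2.imread('pics/top.png');cv2.imwrite('pics/c.png',cv2.resize(im[215:310,200:280],None,fx=6,fy=6,interpolation=2))"
```

```text
bench z 0.00014091216420791808
cover 1028 c [562.9  25.9] size [55.3 83.1] ang 81.5
[ 9.3 11.1 12.5 14.2 32.3 34.4]
small1 499 c [668.  253.6] size [59.4 38.7] ang 59.3
[ 6.5  8.   9.2 10.8 23.2 24.9]
small2 544 c [ 360.9 -114.4] size [39.2 59.2] ang 14.6
[ 6.   7.9  9.2 10.8 23.4 25.5]
housing rim 394 c [ 532.4 -210.1] size [56.4 84.1] ang 87.8
0.05627579094885349
plate 3182 c [ 515.1 -204.4] size [121.7 160.3] ang 83.6
base 922 c [491.7 189.6] size [ 90.  150.1] ang 83.4
slope all 2426 c [489.2 190.4] size [ 84.7 111.6] ang 83.5
table z by row [(222, array([573., 191.,   0.])), (227, array([561., 189.,  14.])), (232, array([550., 185.,  16.])), (237, array([532., 177.,  90.])), (242, array([522., 177.,  90.])), (247, array([513., 178.,  84.])), (252, array([504., 179.,  77.])), (257, array([495., 180.,  71.])), (262, array([486., 182.,  64.])), (267, array([476., 182.,  58.])), (272, array([467., 183.,  51.])), (277, array([457., 184.,  44.])), (282, array([447., 184.,  39.])), (287, array([437., 183.,  45.])), (292, array([427., 188.,  15.])), (297, array([416., 188.,  12.])), (302, array([406., 190.,   1.]))]
tape [ 0.402 -0.052  0.008] [0.45  0.049 0.976]
bottle [ 0.441 -0.026  0.009] [0.717 0.043 0.976]
driver [0.441 0.043 0.008] [0.764 0.175 0.976]
```

View pics/c.png

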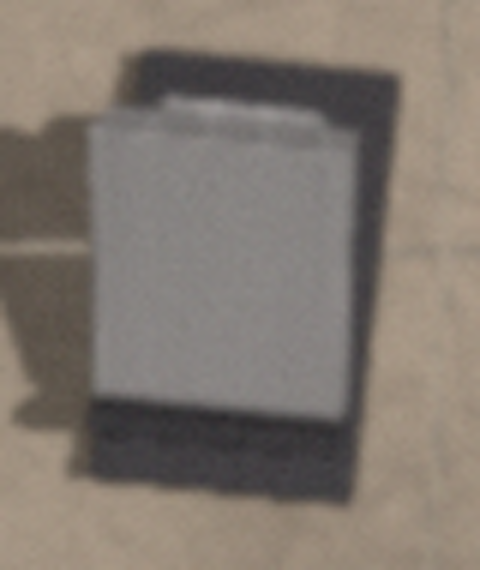

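The crop shows the table seen from above, with its base rotated about 6.5° clockwise, the slope rising away from the robot (upwards) and a dark end stop along the bottom. Next come the slope plane, the stop face and the obstacle positions.

```bash
cat > m2.py <<'E'
from m import *
print("-----")
# slope plane
m=box(222,256,250,276);P=C[m];c=P.mean(0);n=np.linalg.svd(P-c)[2][2];n*=np.sign(n[2])
print("n",n,"tilt",np.degrees(np.arccos(n[2])),"res",np.std((P-c)@n),"yaw",np.degrees(np.arctan2(-n[1],-n[0])))
yaw=np.radians(-6.6);t=np.radians(35)
Rt=R.from_euler('z',yaw).as_matrix(); ex=Rt@[np.cos(t),0,np.sin(t)];ey=Rt@[0,1,0];ez=np.cross(ex,ey)
b=np.array([.4917,.1896,0]);print("ez",ez)
Q=(C-b); s=Q@ex;w=Q@ey;h=Q@ez
print("h plane",np.median(h[m]))
h0=np.median(h[m])
tt=tb&(np.abs(w)<.035)
for lo in np.arange(-.06,.14,.003):
    k=tt&(s>=lo)&(s<lo+.003)&(h>h0-.006)
    if k.sum(): print(round(lo+.0015,4),k.sum(),np.round((np.percentile(h[k],[10,50,90])-h0)*1000,1))
k=tb&(np.abs(h-h0)<.004); print("w range",np.percentile(w[k],[0.5,99.5]),"s range",np.percentile(s[k],[.5,99.5]))
# cover detail
cb=blue&box(295,345,200,252)&ok
fl=cv2.erode(cb.astype(np.uint8),np.ones((5,5)))>0
print("flange z",np.percentile(z[fl&(z<.022)],[10,50,90]));rect(cb&(z>.026),"rib");rect(fl,"eroded")
for nme,bx in(("tape",box(300,362,276,310)),("bottle",box(315,352,135,175)),("driver",box(245,265,125,210)),("tape",box(300,362,276,310))):
    mm=bx&(z>.012)&(z<.3)&ok;print(nme,mm.sum(),np.round(C[mm].min(0),3),np.round(C[mm].max(0),3))
E
python3 m2.py | sed -n '/-----/,$p'
```

```text
-----
n [-0.99927159  0.03712165  0.00884723] tilt 89.49308427414684 res 0.014359278358784094 yaw -2.1274861188059897
ez [-0.56977521  0.06592524  0.81915204]
h plane 0.055517744403865435
-0.0555 5 [-3.7 -3.5 -3. ]
-0.0525 39 [-4.1 -2.1 -0.7]
-0.0495 55 [-5.3 -3.  -0.4]
-0.0465 32 [-5.3 -4.3 -1.9]
-0.0435 17 [-5.8 -4.9 -3.5]
-0.0405 4 [-5.8 -5.4 -5.2]
-0.0255 7 [ 9.9 10.3 11. ]
-0.0225 35 [10.4 12.  13.2]
-0.0195 53 [ 6.8 11.7 13.2]
-0.0165 152 [-0.1  6.3 12.1]
-0.0135 49 [-1.6  0.2  2.5]
-0.0105 38 [-1.8  0.3  1.6]
-0.0075 46 [-1.5  0.2  1.6]
-0.0045 42 [-1.2  0.   1.8]
-0.0015 48 [-1.8 -0.1  1.5]
0.0015 41 [-2.  -0.2  1.3]
0.0045 45 [-1.5 -0.5  1.1]
0.0075 41 [-1.6 -0.3  1.4]
0.0105 41 [-1.6  0.   1.5]
0.0135 48 [-1.6  0.3  1.7]
0.0165 42 [-1.3 -0.1  1.8]
0.0195 44 [-1.5  0.1  2.2]
0.0225 46 [-1.8  0.2  2.1]
0.0255 52 [-2.   0.1  1.5]
0.0285 40 [-1.4 -0.1  1.6]
0.0315 43 [-1.6 -0.5  1.2]
0.0345 50 [-2.1 -0.   1.6]
0.0375 40 [-1.3  0.4  1.8]
0.0405 48 [-1.7 -0.   1.7]
0.0435 56 [-1.7  0.   1.7]
0.0465 45 [-1.8 -0.5  1.7]
0.0495 45 [-2.1  0.2  1.4]
0.0525 49 [-1.9 -0.1  1.2]
0.0555 48 [-1.8 -0.6  1.2]
0.0585 46 [-2.  -0.   1.2]
0.0615 48 [-1.7  0.1  1.3]
0.0645 50 [-1.6  0.2  2. ]
0.0675 47 [-1.5 -0.1  1.7]
0.0705 50 [-1.7  0.2  1.8]
0.0735 47 [-1.6  0.3  1.9]
0.0765 46 [-1.8 -0.4  1.1]
0.0795 54 [-1.3  0.1  1.7]
0.0825 51 [-2.5 -0.6  1.4]
0.0855 76 [-4.9 -1.7  0.5]
w range [-0.04166034  0.06009607] s range [-0.07840887  0.08608261]
flange z [0.00990855 0.01215663 0.01447553]
rib 128 c [562.7  25.2] size [11.9 44.3] ang 81.8
eroded 688 c [562.3  26. ] size [45.9 72.9] ang 81.5
tape 556 [ 0.402 -0.05   0.012] [0.444 0.03  0.066]
bottle 528 [ 0.674 -0.026  0.013] [0.717 0.02  0.163]
driver 494 [0.607 0.149 0.012] [0.764 0.175 0.03 ]
tape 556 [ 0.402 -0.05   0.012] [0.444 0.03  0.066]
```

```bash
cat > g.py <<'E'
from h import *
D=np.radians
def Rz(a): return R.from_euler('z',a).as_matrix()
yt=D(-6.5);t=D(35)
ex=Rz(yt)@[np.cos(t),0,np.sin(t)];ey=Rz(yt)@[0,1,0];ez=np.cross(ex,ey)
Rs=np.column_stack([ex,ey,ez])
seat=np.array([.4917,.1896,0])+.0255*ex+.0555*ez
HP=np.array([.5324,-.2101,.015]);HY=D(-2.2)
CP=np.array([.5625,.0258,0]);CY=D(-8.4)
FL={1:np.diag([1,-1,-1.]),-1:np.diag([-1,1,-1.])}  # tool in object frame
def tool(Robj,s,phi=0): # phi tilts tool about object y
    return qR(Robj@R.from_euler('y',phi).as_matrix()@FL[s])
H=.008
E
python3 - <<'E'
from g import *
print("seat",seat)
for s in(1,-1):
  for phi in(0,-10,-20,-30):
    r=[]
    for p,M in((HP+[0,0,H],Rz(HY)),(HP+[0,0,.2],Rz(HY)),(seat+ez*H,Rs),(seat+ez*.06+ex*.006,Rs),(seat+ez*.12,Rs)):
        q=ik(p,tool(M,s,D(-phi)));r.append(None if q is None else np.round(q,2).tolist())
    print(s,phi,r)
  print("cover",ik(CP+[0,0,.014],tool(Rz(CY),s)))
E
```

```text
seat [0.48082524 0.19083902 0.06008914]
1 0 [[-0.42, 0.79, 1.06, 1.98, -0.88, 0.93, -0.5], [-0.44, 0.41, 0.99, 1.81, -0.38, 1.13, -0.92], [-1.2, 0.33, 0.52, 2.45, 1.62, 0.29, 2.3], [0.21, 0.38, -1.17, 2.38, 1.43, 0.86, 2.57], None]
1 -10 [[-0.33, 0.79, 0.92, 1.84, -0.63, 1.04, -0.74], [-0.44, 0.58, 1.09, 1.69, -0.42, 1.34, -0.87], [-1.54, 0.5, 1.12, 2.36, -0.8, 0.25, -1.49], [-1.7, 0.29, 1.18, 2.37, 0.01, 0.32, -2.27], None]
1 -20 [[-0.27, 0.85, 0.83, 1.71, -0.48, 1.19, -0.88], [-0.4, 0.71, 1.11, 1.57, -0.42, 1.53, -0.84], [-1.09, 0.34, 0.62, 2.24, -0.1, 0.41, -2.11], [-1.16, 0.2, 0.62, 2.25, 0.09, 0.52, -2.31], [-1.2, 0.05, 0.54, 2.25, 0.25, 0.67, -2.52]]
1 -30 [[-0.23, 0.93, 0.8, 1.57, -0.4, 1.38, -0.94], [-0.33, 0.79, 1.03, 1.45, -0.35, 1.69, -0.88], [-1.01, 0.4, 0.64, 2.13, -0.32, 0.63, -1.85], [-1.07, 0.27, 0.65, 2.14, -0.18, 0.72, -2.0], [-1.14, 0.13, 0.62, 2.16, -0.03, 0.81, -2.19]]
cover [-0.57815164  0.5950385   0.61628008  1.98846055 -0.51581668  0.71665027
 -1.36105107]
-1 0 [[-0.04, 0.55, 0.46, 1.96, -0.36, 0.71, 2.17], [-0.37, 0.38, 0.88, 1.8, -0.32, 1.11, 2.16], [-1.17,
[... 214 characters left out ...]
1.29, 2.09], [-0.94, 0.28, 0.32, 2.34, 0.79, 0.29, 0.09], [-0.93, 0.15, 0.24, 2.34, 0.69, 0.44, 0.17], [-0.99, 0.01, 0.2, 2.34, 0.62, 0.6, 0.18]]
-1 -20 [[-0.04, 0.72, 0.45, 1.69, -0.2, 1.13, 2.0], [-0.2, 0.56, 0.7, 1.56, -0.2, 1.47, 2.06], [-0.72, 0.3, 0.17, 2.22, 0.27, 0.43, 0.66], [-0.77, 0.18, 0.18, 2.23, 0.26, 0.55, 0.65], [-0.85, 0.06, 0.18, 2.24, 0.28, 0.68, 0.58]]
-1 -30 [[-0.03, 0.82, 0.44, 1.56, -0.16, 1.33, 1.97], [-0.16, 0.66, 0.67, 1.44, -0.17, 1.65, 2.06], [-0.6, 0.34, 0.13, 2.11, 0.01, 0.62, 0.96], [-0.66, 0.24, 0.15, 2.12, 0.02, 0.72, 0.93], [-0.73, 0.12, 0.16, 2.14, 0.05, 0.82, 0.85]]
cover [-0.27243194  0.5258857   0.19825506  1.97099364 -0.16204094  0.6596347
  1.45225702]
```

```bash
cat >> g.py <<'E'
H=.010; PH=D(20); OFF=np.array([-.0065,0,H])
def at(base,M,d=(0,0,0)): return np.array(base)+M@(OFF+np.array(d))
def st(n):
    print(n,round(current_t(),2),"gap",round(current_finger_gap(),4),"grip",round(current_grip_force(),1),"tcp",np.round(current_ee_pos(),4),"F",np.round(current_contact_force(),1))
E
python3 - <<'E'
from g import *
M=Rz(HY);q=tool(M,-1,PH)
p=current_ee_pos(); move_straight([p[0]+.05,p[1]-.05,.30],feed=.3)
move_ptp(at(HP,M)+[0,0,.1],q); st("above")
move_straight(at(HP,M),q,feed=.08); st("down")
command_gripper(.04); st("grip")
move_straight(at(HP,M)+[0,0,.02],feed=.05); st("lift")
f=grab_frame("scene");cv2.imwrite("pics/s2.png",f["pixels"][150:400,240:560])
E
```

```text
above 3.69 gap 0.0874 grip 0.0 tcp [ 0.5264 -0.2089  0.1249] F [-0.2  0.6  0.3]
down 5.09 gap 0.0869 grip 0.0 tcp [ 0.5262 -0.2101  0.0255] F [-0.9  0.2  0.2]
grip 5.73 gap 0.0558 grip 30.0 tcp [ 0.526  -0.2101  0.0251] F [ 0.6 -0.8  0.7]
lift 6.28 gap 0.0559 grip 30.0 tcp [ 0.526  -0.2097  0.0452] F [-0.2  0.6 -3. ]
```

View pics/s2.png

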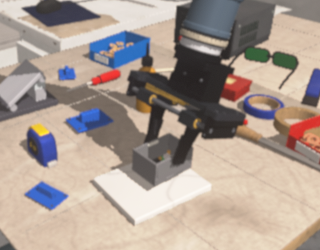

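The crop shows the housing gripped at about (162,158) and lifted clear of the plate.

```bash
python3 - <<'E'
from g import *
move_straight(at(HP,Rz(HY))+[0,0,.18],feed=.25)
q=tool(Rs,-1,PH)
print([ik(at(seat,Rs,d),q) is not None for d in((.006,0,.1),(.006,0,.012),(0,0,0))])
move_ptp(at(seat,Rs,(.006,0,.1)),q); st("above slope")
move_straight(at(seat,Rs,(.006,0,.015)),q,feed=.1); pause(.2); st("near")
print(move_straight(at(seat,Rs,(.006,0,-.005)),q,feed=.015,force_limit=4)); st("touch")
p=np.array(current_ee_pos()); print("slope coords",np.round(Rs.T@(p-at(seat,Rs))*1000,2))
f=grab_frame("scene");cv2.imwrite("pics/s3.png",cv2.resize(f["pixels"][150:330,180:400],None,fx=3,fy=3))
E
```

```text
[True, True, True]
above slope 8.72 gap 0.0555 grip 30.0 tcp [0.4183 0.1973 0.1498] F [-0.3 -0.1 -2.1]
near 9.92 gap 0.0558 grip 30.0 tcp [0.4661 0.1929 0.0808] F [ 0.  -0.2 -2.5]
True
touch 10.89 gap 0.0554 grip 30.0 tcp [0.475  0.1914 0.0674] F [-1.   0.1  3.4]
slope coords [ 5.91 -0.06 -0.69]
```

View pics/s3.png

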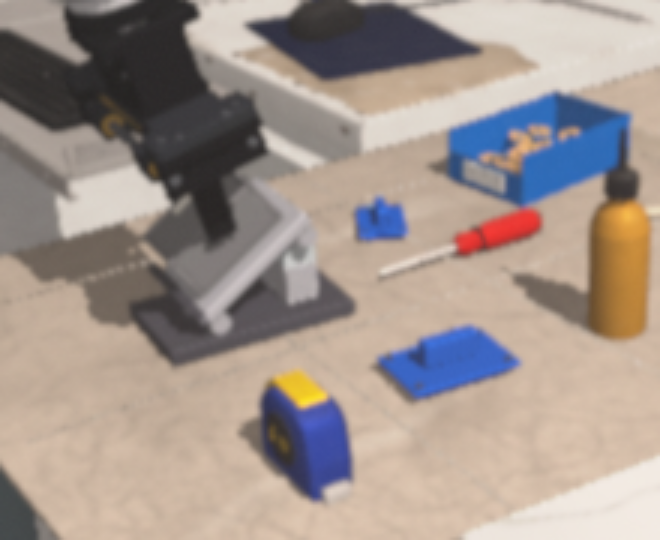

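The picture shows the housing lying along the slope, just above the stop at about (215,320). Next I slide it down to the stop.

```bash
python3 - <<'E'
from g import *
q=tool(Rs,-1,PH)
p0=np.array(current_ee_pos())
print(move_straight(p0-ex*.016,q,feed=.012,force_limit=6)); st("stop")
sc=lambda: np.round(Rs.T@(np.array(current_ee_pos())-at(seat,Rs))*1000,2)
print(sc())
command_gripper(.068); st("open"); print(sc())
pause(.3)
pR=Rq(current_eef_rot());pt=np.array(current_ee_pos())
f=grab_frame("scene");cv2.imwrite("pics/s4.png",cv2.resize(f["pixels"][180:300,200:320],None,fx=5,fy=5))
f=grab_frame("top");np.savez("top2.npz",**f)
pause(1.8); st("waited")
E
```

```text
True
stop 11.59 gap 0.0557 grip 30.0 tcp [0.47   0.1921 0.0639] F [-0.5  0.3  4.2]
[-0.23 -0.01 -0.69]
open 12.16 gap 0.068 grip 0.0 tcp [0.4699 0.1921 0.0638] F [-1.1  0.2  0.4]
[-0.38 -0.01 -0.68]
waited 14.36 gap 0.068 grip 0.0 tcp [0.47   0.1921 0.0639] F [ 0.3 -0.7 -0.2]
```

View pics/s4.png

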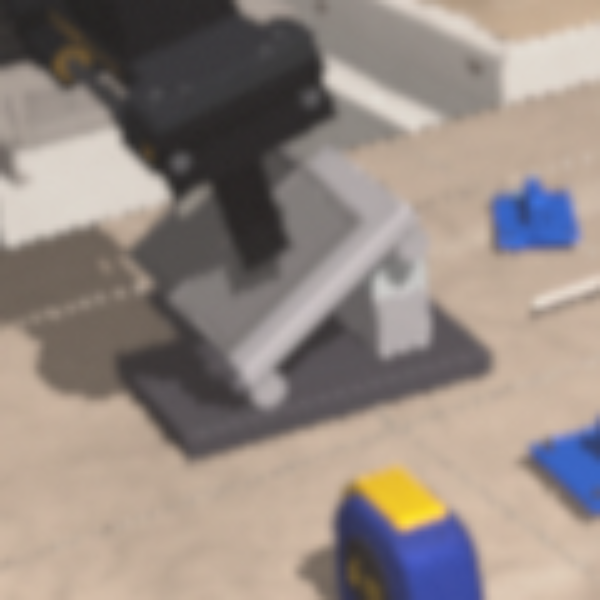

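The housing lies flat on the slope with its low end at the stop, around (215,370), with the fingers open. Next I carry it back.

```bash
cat >> g.py <<'E'
NP=np.array([.520,-.205,.015]);NY=D(-6.4)
E
python3 - <<'E'
from g import *
p0=np.array(current_ee_pos())
command_gripper(.04); st("regrip")
move_straight(p0+ez*.02+ex*.004,feed=.04)
move_straight(p0+ez*.09+ex*.004,feed=.2); st("lifted")
M=Rz(NY);q=tool(M,-1,PH)
move_ptp(at(NP,M)+[0,0,.15],q)
move_straight(at(NP,M)+[0,0,.015],q,feed=.12); pause(.2); st("near")
print(move_straight(at(NP,M)+[0,0,-.005],q,feed=.015,force_limit=4)); st("touch")
command_gripper(.075); st("open")
move_straight(at(NP,M)+Rq(q)@[0,0,-.11],q,feed=.15)
move_straight(np.array(current_ee_pos())+[-.03,.20,.10],feed=.3); pause(.1)
f=grab_frame("top");np.savez("top3.npz",**f);cv2.imwrite("pics/t3.png",f["pixels"][150:350,200:520])
C=cloud(f);z=C[...,2];V,U=np.mgrid[0:480,0:640]
m=(U>395)&(U<475)&(V>195)&(V<295)&(z>.05)&(z<.065);print(cv2.minAreaRect((C[m][:,:2]*1000).astype(np.float32)),np.median(z[m]),m.sum())
P=C[m];A=np.c_[P[:,:2],np.ones(len(P))];print("tilt",np.linalg.lstsq(A,P[:,2],rcond=None)[0][:2])
st("end")
E
```

```text
regrip 14.76 gap 0.0557 grip 30.0 tcp [0.47   0.1921 0.0638] F [-0.6 -0.6  0.4]
lifted 15.92 gap 0.0558 grip 30.0 tcp [0.422  0.1978 0.1398] F [ 0.3  0.3 -2.2]
near 18.95 gap 0.0556 grip 30.0 tcp [ 0.5139 -0.2044  0.0405] F [ 0.3 -0.4 -2.5]
True
touch 19.89 gap 0.0554 grip 30.0 tcp [ 0.5135 -0.2042  0.0251] F [0.4 0.3 5.4]
open 20.56 gap 0.0749 grip 0.0 tcp [ 0.5129 -0.2036  0.0241] F [ 0.2 -0.3  1. ]
((520.0855712890625, -203.45660400390625), (57.30488204956055, 84.52153778076172), 83.29813385009766) 0.05622004680098275 368
tilt [-0.00179219  0.0018402 ]
end 22.5 gap 0.0751 grip 0.0 tcp [ 0.5197 -0.0101  0.2269] F [-0.4 -0.2 -0.2]
```

View pics/t3.png

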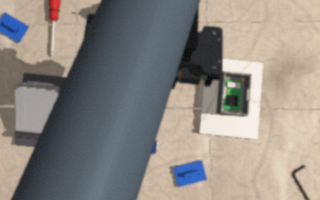

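Housing is back at (520,-204) mm, yaw -6.5°, and level. It shows in the crop at (235,93). Next I fetch the cover.

```bash
python3 - <<'E'
from g import *
q=tool(Rz(CY),-1)
move_ptp(CP+[0,0,.11],q)
pr=move_straight(CP+[0,0,.0145],q,feed=.08,force_limit=8); st("down"); print(pr)
command_gripper(.005); st("grip")
move_straight(CP+[0,0,.17],feed=.2); st("lift")
q=tool(Rz(D(-6.5)),-1); B=np.array([.5201,-.2042,.015])
move_ptp(B+[0,0,.12],q); pause(.2)
move_straight(B+[0,0,.042+.0145+.008],q,feed=.08); pause(.3); st("above")
f=grab_frame("scene");cv2.imwrite("pics/s5.png",cv2.resize(f["pixels"][250:380,320:470],None,fx=4,fy=4))
E
```

```text
down 24.46 gap 0.0749 grip 0.0 tcp [0.5629 0.0258 0.015 ] F [ 0.7  0.8 -0.1]
False
grip 25.77 gap 0.0053 grip 0.0 tcp [0.5625 0.0258 0.0145] F [0.2 0.3 0.3]
lift 26.69 gap 0.0051 grip 0.0 tcp [0.5616 0.0261 0.169 ] F [-0.2  1.  -0.5]
above 28.98 gap 0.0052 grip 0.0 tcp [ 0.5203 -0.2042  0.0799] F [-0.3  1.   0.1]
```

View pics/s5.png

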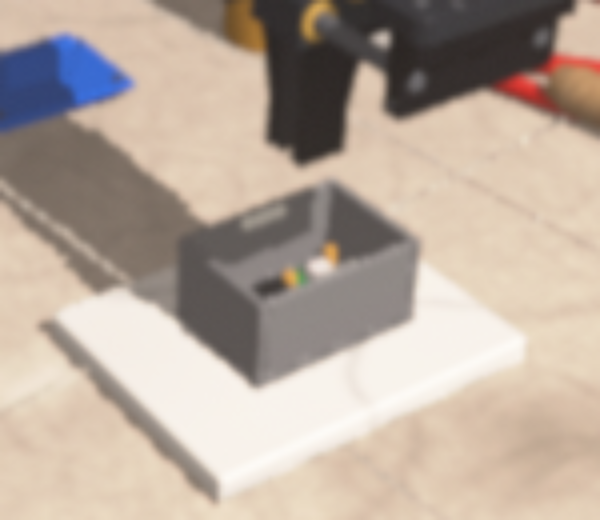

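The fingers closed to 5 mm with zero grip force, and this picture shows them empty above the housing at (310,150), so the grasp missed. The cover edge is still visible at (60,80). I'll look again before retrying.

```bash
python3 - <<'E'
from g import *
move_straight(np.array(current_ee_pos())+[0,0,.12],feed=.3)
f=grab_frame("top");np.savez("top4.npz",**f)
g=grab_frame("scene");np.savez("scene4.npz",**g)
C=cloud(f);im=f["pixels"];hsv=cv2.cvtColor(im,cv2.COLOR_BGR2HSV)
blue=(hsv[...,0]>95)&(hsv[...,0]<125)&(hsv[...,1]>130);V,U=np.mgrid[0:480,0:640]
m=blue&(U>285)&(U<355)&(V>195)&(V<262)
for n,k in(("all",m),("rib",m&(C[...,2]>.024))):
    if k.sum():print(n,k.sum(),cv2.minAreaRect((C[k][:,:2]*1000).astype(np.float32)),np.percentile(C[k][:,2],[1,50,99]))
a=cv2.resize(im[190:270,270:370],None,fx=4,fy=4);b=cv2.resize(g["pixels"][240:320,290:390],None,fx=4,fy=4)
cv2.imwrite("pics/s6.png",np.hstack([a,b]))
E
```

```text
all 1011 ((522.38720703125, 31.900863647460938), (55.242835998535156, 163.4647674560547), 81.5903091430664) [0.0083039  0.01250908 0.03497152]
rib 132 ((512.851318359375, 32.42853546142578), (11.915909767150879, 144.4456024169922), 81.78933715820312) [0.02727329 0.03213582 0.97577764]
```

View pics/s6.png

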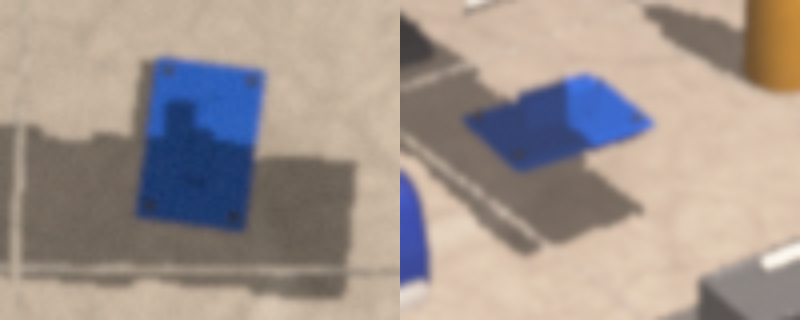

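```bash
python3 - <<'E'
from g import *
for n in("top","top4"):
    f=dict(np.load(n+".npz"))
    C=cloud(f);im=f["pixels"];hsv=cv2.cvtColor(im,cv2.COLOR_BGR2HSV);z=C[...,2]
    blue=(hsv[...,0]>95)&(hsv[...,0]<125)&(hsv[...,1]>130);V,U=np.mgrid[0:480,0:640]
    m=blue&(U>285)&(U<355)&(V>195)&(V<262)&(z<.1)
    for k in(m,m&(z>.024)):
        print(n,k.sum(),cv2.minAreaRect((C[k][:,:2]*1000).astype(np.float32)),np.percentile(z[k],[1,50,99]))
f=dict(np.load("top.npz"));g=dict(np.load("scene.npz"))
a=cv2.resize(f["pixels"][190:270,270:370],None,fx=4,fy=4);b=cv2.resize(g["pixels"][240:320,290:390],None,fx=4,fy=4)
cv2.imwrite("pics/s7.png",np.hstack([a,b]))
# scene-cloud rib
for n in("scene","scene4"):
    g=dict(np.load(n+".npz"));C=cloud(g);hsv=cv2.cvtColor(g["pixels"],cv2.COLOR_BGR2HSV);V,U=np.mgrid[0:480,0:640];z=C[...,2]
    m=(hsv[...,0]>95)&(hsv[...,0]<125)&(hsv[...,1]>130)&(U>300)&(U<360)&(V>250)&(V<290)&(g["depth"]>0)
    print(n,m.sum(),np.percentile(C[m],[2,50,98],axis=0).round(4).tolist(),"rib",np.percentile(C[m&(z>.022)],[2,50,98],axis=0).round(4).tolist() if (m&(z>.022)).any() else None)
E
```

```text
top 1028 ((562.9102783203125, 25.914024353027344), (55.25178146362305, 83.07233428955078), 81.52912902832031) [0.00821464 0.01250789 0.03435696]
top 129 ((562.6915893554688, 25.247119903564453), (11.899275779724121, 44.29084777832031), 81.8396987915039) [0.02627668 0.03175998 0.03609052]
top4 1006 ((562.6751098632812, 25.95462417602539), (55.24424362182617, 82.01214599609375), 81.56642150878906) [0.00830342 0.01249601 0.03428046]
top4 127 ((562.7080688476562, 25.234600067138672), (11.915909767150879, 43.69939422607422), 81.78933715820312) [0.0272535  0.03201595 0.03609088]
scene 565 [[0.5201, -0.0067, 0.0104], [0.5542, 0.0176, 0.0135], [0.5976, 0.0483, 0.0328]] rib [[0.5402, 0.0158, 0.0224], [0.5589, 0.0204, 0.029], [0.5819, 0.0284, 0.0336]]
scene4 510 [[0.5232, -0.0058, 0.0105], [0.5571, 0.0181, 0.0136], [0.5984, 0.0443, 0.0328]] rib [[0.5397, 0.0159, 0.0222], [0.5604, 0.0204, 0.0283], [0.5826, 0.0283, 0.0335]]
```

View pics/s7.png

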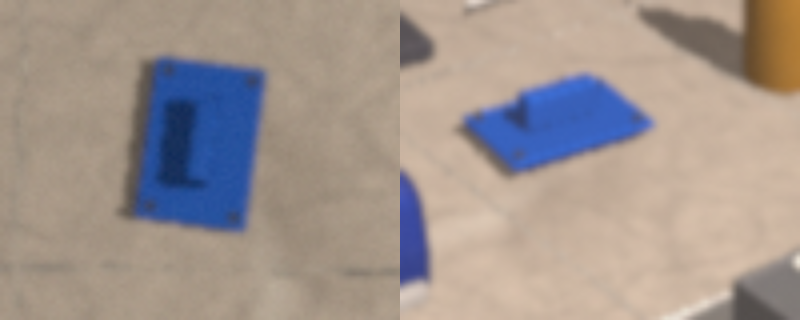

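```bash
python3 - <<'E'
from g import *
st("now"); print(Rq(current_eef_rot()).round(3).tolist())
p=np.array(current_ee_pos())
for n in("scene4","top4"):
    g=dict(np.load(n+".npz"));C=cloud(g);d=C-p
    m=(np.hypot(d[...,0],d[...,1])<.07)&(C[...,2]>.12)&(C[...,2]<.3)&(g["depth"]>0)
    for a in np.arange(-.02,.08,.01):
        k=m&(d[...,2]>=a)&(d[...,2]<a+.01)
        if k.sum(): print(n,round(a,3),k.sum(),np.percentile(d[k],[5,95],axis=0).round(3).tolist())
E
```

```text
now 29.68 gap 0.0051 grip 0.0 tcp [ 0.5195 -0.2035  0.1988] F [-0.1 -0.9  0. ]
[[-0.994, 0.113, -0.002], [0.113, 0.994, 0.001], [0.002, 0.001, -1.0]]
scene4 0.02 103 [[-0.013, -0.011, 0.023], [0.008, 0.011, 0.03]]
scene4 0.03 137 [[-0.012, -0.011, 0.031], [0.007, 0.012, 0.04]]
scene4 0.04 132 [[-0.013, -0.012, 0.041], [0.006, 0.011, 0.049]]
scene4 0.05 146 [[-0.012, -0.014, 0.05], [0.007, 0.014, 0.059]]
scene4 0.06 160 [[-0.012, -0.017, 0.061], [0.005, 0.015, 0.069]]
scene4 0.07 192 [[-0.013, -0.018, 0.07], [0.006, 0.017, 0.079]]
```

The depth data shows the real fingertips sit about 21 mm behind the reported TCP, so the fingers closed above the rib. Instead of trusting the nominal offset, I'll touch down on the flange and grip relative to that.

```bash
python3 - <<'E'
from g import *
q=tool(Rz(CY),-1)
command_gripper(.030)
move_ptp(CP+[0,0,.08],q)
move_straight(CP+[0,0,.006],q,feed=.12); pause(.15); st("near")
hit=move_straight(CP+[0,0,-.013],q,feed=.02,force_limit=4); st("touch"); print(hit)
z=current_ee_pos()[2]
move_straight(CP+[0,0,z+.002],q,feed=.03)
command_gripper(.005); st("grip")
zg=current_ee_pos()[2];open("zg","w").write(str(zg))
if current_grip_force()>5:
    move_straight(CP+[0,0,.15],feed=.2); st("lift")
E
```

```text
near 32.36 gap 0.03 grip 0.0 tcp [0.5632 0.0258 0.0069] F [-0.7  0.4  0.3]
touch 33.07 gap 0.0299 grip 2.7 tcp [ 0.5624  0.0258 -0.0084] F [0.2 0.7 5.3]
True
grip 33.79 gap 0.012 grip 30.0 tcp [ 0.5624  0.0259 -0.0066] F [ 0.1 -0.8 -0.2]
lift 34.73 gap 0.0118 grip 30.0 tcp [0.5615 0.0261 0.1489] F [ 0.  -0.2 -1.1]
```

```bash
python3 - <<'E'
from g import *
zg=float(open("zg").read());q=tool(Rz(D(-6.5)),-1); B=np.array([.5201,-.2042,zg])
move_ptp(B+[0,0,.13],q); pause(.2)
move_straight(B+[0,0,.063],q,feed=.1); pause(.2); st("above")
print(move_straight(B+[0,0,.0535],q,feed=.02,force_limit=8)); st("entered: cover rel %.4f"%(current_ee_pos()[2]-zg-.015))
E
```

```text
above 36.88 gap 0.0115 grip 30.0 tcp [ 0.5206 -0.2044  0.0571] F [-0.3  0.6 -0.7]
False
entered: cover rel 0.0384 37.5 gap 0.0118 grip 30.0 tcp [ 0.5199 -0.2044  0.0468] F [-0.2 -1.2  0.7]
```

```bash
python3 - <<'E'
from g import *
zg=float(open("zg").read());q=tool(Rz(D(-6.5)),-1); B=np.array([.5201,-.2042,zg])
print(move_straight(B+[0,0,.0465],q,feed=.015,force_limit=28)); st("pressed rel %.4f"%(current_ee_pos()[2]-zg-.015))
pause(.2)
command_gripper(.03); st("open")
move_straight(B+[0,0,.10],q,feed=.15)
command_gripper(0.0)
# push on rib top with closed tips: tip = tcp+.0204; rib top home = .015+.034+.032=.081 -> tcp .0606
move_straight([B[0],B[1],.066],q,feed=.1); pause(.15)
print(move_straight([B[0],B[1],.050],q,feed=.015,force_limit=28)); st("push")
print("rib top est",current_ee_pos()[2]+.0204,"home .081")
move_straight([B[0],B[1],.12],q,feed=.15)
move_straight([.45,.0,.25],q,feed=.3); pause(.1); st("away")
f=grab_frame("top");g=grab_frame("scene");np.savez("top5.npz",**f);np.savez("scene5.npz",**g)
for n,f in(("top",f),("scene",g)):
    C=cloud(f);hsv=cv2.cvtColor(f["pixels"],cv2.COLOR_BGR2HSV);z=C[...,2]
    m=(hsv[...,0]>95)&(hsv[...,0]<125)&(hsv[...,1]>130)&(np.hypot(C[...,0]-.52,C[...,1]+.204)<.07)&(z>.03)&(z<.1)
    P=C[m];fl=P[P[:,2]<.067]
    print(n,m.sum(),cv2.minAreaRect((fl[:,:2]*1000).astype(np.float32)),"flange z",np.percentile(fl[:,2],[5,50,95]),"rib z",np.percentile(P[:,2],97), "tilt",np.linalg.lstsq(np.c_[fl[:,:2],np.ones(len(fl))],fl[:,2],rcond=None)[0][:2])
E
```

```text
True
pressed rel 0.0340 37.96 gap 0.0123 grip 30.0 tcp [ 0.5207 -0.2045  0.0424] F [-0.5  1.4  5.4]
open 38.81 gap 0.0298 grip 0.0 tcp [ 0.5202 -0.2048  0.042 ] F [-0.3  0.1  0.1]
True
push 41.28 gap 0.0004 grip 2.8 tcp [ 0.5202 -0.2042  0.0606] F [-0.5  0.5  4.5]
rib top est 0.08097194857886392 home .081
away 42.92 gap 0.0006 grip 0.0 tcp [ 0.4496 -0.0014  0.2492] F [0.3 1.1 0. ]
top 1109 ((520.546875, -201.800048828125), (56.351654052734375, 83.29022216796875), 83.72428131103516) flange z [0.05827322 0.06098123 0.06389039] rib z 0.08191912156007783 tilt [ 9.13203051e-05 -8.93072911e-03]
scene 977 ((518.8963623046875, -205.91336059570312), (55.18848419189453, 82.93366241455078), 82.28305053710938) flange z [0.06028565 0.06176847 0.06374531] rib z 0.08194734724853897 tilt [0.00665426 0.01036095]
```

```bash
python3 -c "
from cell import *
print(job_done())"
```

```text
the job is handed in; nothing more can be done
None
```

The job is handed in at about 43 s of the 64 s allowed. The housing was released on the 35° slope against the stop for about 2.2 s, then set back level on the plate, and the cover measured fully home (34.0 mm). My first cover grasp closed on air because the fingertips sit about 20 mm short of the reported TCP; it moved nothing, and the second grasp worked.

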